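Set the overload stop of a bench scale

TASK

The weighing pan is off the market scale so that its overload stop can be reset. Turn the blue knob clockwise until you feel the stop screw bottom snugly, without forcing it, then back it off a quarter turn from where it bottomed, and after that swing the red lock lever all the way over to the other side, away from the scale's display, to lock the setting. Let go of everything and leave the things lying around the scale where they are.

Things in the scene. Friction and masses are not known exactly. Their poses are not given: they have to be found in the camera images.
- scale: Cream bench scale without its pan, fixed: open case 240 x 320 x 45 mm (x, y, z); display and key strip on its -x side, reaching 162 mm to -x. Origin: centre of its underside, z up. A grey bridge plate, 75 mm (x) by 300 mm (y), top 80 mm above the origin, crosses it along y; on it stand the blue knob (middle) and, 100 mm to either side, lock lever and spirit level (sides swap).
- knob_grip (a point): Grip point of the blue screw knob, on its upright axis. Round knob, diameter 36 mm, 30 mm high, top 12 mm above this point, underside 18 mm below it; steel collar of radius 13 mm under it, bridge top 40 mm below this point. Turns with the knob: its x axis follows the white line on top. Stays at its height. Clockwise from above = in; 0.9 to 2.2 rad short of bottom at the start; bottom angle unknown.
- knob: The same knob; origin at the centre of its underside, x along the white line. Turns freely at 0.06 N m. At the bottom the torque steps to 0.2 N m, then grows 1 N m per rad of further turning (plus 0.1 per rad/s). Snug: 0.25 to 0.55 N m; over 0.6 N m (0.4 rad past bottom) overloads the beam. Let go, it springs back to the angle where it bottomed; the quarter turn counts from there.
- pin_tip (a point): Centre of the lower end of the steel stop pin (diameter 10 mm), under the bridge below the knob, 71 mm under the knob's grip point when bottomed. It rises 1.5 mm per anticlockwise turn of the knob, so the gap is finer than position readings.
- beam_pad (a point): Centre of the top of the brass pad (diameter 18 mm) on the aluminium load beam, where the pin bottoms; 49 mm above the scale's origin when unloaded, pressed down 0.24 mm per rad that the knob turns past its bottom.
- lock (a joint): Angle of the red lock lever (rad): 0 to 0.12 at the start, leaning to the scale's -x (display) side, unlocked; 1.0 is its far stop, leaning to the scale's +x side, locked. It swings about an axis along the scale's y and stays where it is left; about 1.1 N at the ball moves it.
- lock_tip (a point): Centre of the red ball (diameter 26 mm) at the lever's end, 55 mm from the pivot, which lies 22 mm above the bridge top over the middle of a steel block of 70 x 50 x 25 mm (x, y, z). The lever leans 0.5 rad to either side of upright at its two stops. Rod 10 mm thick.
- level: Round spirit level, radius 20 mm, 13 mm high, fixed on the bridge on the side away from the lever. Not part of the job.
- weight: Loose brass weight, diameter 42 mm, 66 mm high, to the scale's +y side. Origin: centre of its underside. Leave alone.
- driver: Loose yellow-handled screwdriver lying to the scale's -y side. Leave alone.
- tub: Loose clear plastic tub, 100 x 150 x 50 mm, beyond the scale (+x). Origin: centre of its underside. Leave alone.

How it is judged (in metres and radians):
On the way, in this order (a step that is already met when the one before it is completed fails the run):
1. the stop screw is bottomed snugly: pin on the pad and the beam loaded by at least 0.24 N m at the knob (z of pin_tip in the frame of beam_pad below 0.000107 m and z of beam_pad in the frame of scale below 0.0489905 m), for 0.1 s.
2. then the screw is backed off a quarter turn (within 20 degrees) from its bottom, with the lever still unlocked (z of pin_tip in the frame of beam_pad between 0.000291 and 0.000459 m and value of joint lock below 0.3 rad), for 0.3 s.
3. then the lock lever is swung over to its locked side (value of joint lock above 0.85 rad), for 0.2 s.
At the end, for the whole second after the job is handed in: The stop screw stands a quarter turn, within 20 degrees, back from where it bottomed; the lock lever is over on its locked side (0.85 rad or more); weight, screwdriver and tub are within 20 mm of where they were (z of pin_tip in the frame of beam_pad between 0.000291 and 0.000459 m and value of joint lock above 0.85 rad and distance of each of weight, driver, tub from where it was at the start of the episode below 0.02 m); the robot touches nothing.
It fails at once if the screw is forced more than 0.4 rad past its bottom (over 0.6 N m), overloading the beam (z of beam_pad in the frame of scale below 0.0489045 m).
It fails at once if a bystander (weight, screwdriver or tub) is shoved more than 20 mm (distance of any of weight, driver, tub from where it was at the start of the episode above 0.02 m).
It also fails if it takes over 58 s, if anything falls off the work surface, if the arm or the gripper's body presses on something with over 40 N, if the wrist force passes 120 N, or if a joint passes its speed limit or range.

ROBOT

A 7-joint arm with a two-finger parallel gripper is mounted at the origin on the work surface. World frame = base frame: x ahead of the robot, y to its left, z up, the work surface at z = 0. Lengths are in mm, angles in rad, forces in N, time in s.
With the tool pointing down it reaches from about 400 to 875 mm from the base axis. Payload 4.4 kg.
Tool frame: the origin (TCP) lies at the very end of the fingers, on their centre line; the grasp point (between the pads) lies 19 mm behind it; z points along the fingers, x is the direction in which the jaws open and shut, and the axes are right-handed (so a half turn about z gives the same grasp; the last joint's range is limited). The gripper opens to 85 mm and grips with 20 to 120 N. Pads are 22 mm wide; open, the fingers measure 114 mm over their backs; the gripper's body (76 mm by 85 mm) begins 54 mm behind the grasp point. The pads swing forward as they close: fully open they stand 13 mm farther back than shut.
Start: joints at [1.146, 0.628, 0.038, 1.517, -0.027, 0.996, -0.02], TCP at [228.276, -608.611, 231.313] pointing down, gripper open.
Joint ranges: [-3.06, 3.06], [-0.37, 2.12], [-1.25, 1.32], [0.18, 2.47], [-1.1, 4.24], [0.23, 1.98], [-2.94, 2.94]. Speed limits (rad/s): [2.57, 2.57, 3.14, 3.14, 3.14, 3.14, 3.14].

INTERFACE

Orientations are given as [roll, pitch, yaw] about the fixed x, y, z axes, in that order (R = Rz(yaw) Ry(pitch) Rx(roll)).
In Python, from cell import telemetry, get_image, get_calibration, ctrl gives the robot as it stands. The module is installed in compiled form; this text tells all that it offers.
- The arm moves only by the tool arm_command, never from a script. Its arguments are lists of equal length, an entry for each row: "rot": the turn, a rotation vector about the world's x, y, z in degrees, a list of three; "slide": the shift along the world's x, y, z in mm, a list of three; "gripper": the finger opening in mm, from 0 to 85.4. A call has 1 to 5 rows; each row shifts and turns the pose as measured when the row begins; what a row does not reach is not made up. A row lasts 1/12 s, in which the tool goes at most 41.7 mm and 7.16 degrees, less where a joint would pass 70% of its speed; a pose out of reach is approached as far as the arm can. A call with a gripper value outside its range is refused whole. The fingers move at their own pace and stop on an object; the grip force is fixed at half the most. Time passes only in rows, so rows that do not move let the fingers close. It gives the time, the measured TCP pose, the force and the opening at its end, in the units of the state.
- telemetry.read_state(): the state, without advancing time (a new reading comes with each control period).
- get_image(name): name is "scene" or "top" or "wrist"; returns (picture, depth): 420x560x3 uint8, red, green, blue; 420x560 float32, mm along the optical axis (not along the pixel's ray), 0 where there is no reading.
- get_calibration(name): a dict with "fx", "fy", "cx", "cy" (pixels), "D" ([k1, k2, p1, p2, k3] as OpenCV has them; the pictures are not rectified), "xyz" and "attitude" of the camera in the world. Camera axes: x right, y up, looking along -z (the intrinsics and any distortion apply to the point x, -y, -z); pixel columns grow to the right and rows downward; lengths in mm; the calibration is good to about 2 mm. A picture is of the moment at which its call begins: read the wrist's pose just before it. get_calibration takes no time and is no camera call; for the wrist camera it gives the pose at the moment of the call.
- ctrl.finish_job(): hands the job in, once; it reports no verdict.
The state is a dict: "clock": time; "qpos": joint angles; "qd": joint speeds; "tau": joint torques, N m; "eef_pos": TCP position; "tool_rot": TCP orientation; "force": force on the tool from outside, world axes, zero at the start; "torque": the same for the moment, N m; "width": finger opening in mm.
Only numpy, scipy, OpenCV 4.12 (cv2) and the standard library are available. Lean on these libraries where they do the work, as an engineer would, in place of code of your own. Each camera call takes 0.05 s, during which the arm holds its last target.

## Working session

There is one attempt and no reset: what is moved stays moved. The work goes in short steps, Python scripts to look and compute and a tool call to move; the robot and the scene stay as the last step left them, time stands still between calls to the robot, and variables do not carry over. Pictures are saved under pics/ and viewed, and the job is handed in when it is done.

Besides the shell and the picture viewer there is one more tool, called as name(argument=value, ...), one argument or row to a line, values as JSON. arm_command: Moves the arm, as the interface text tells. Its arguments: {"type":"object","properties":{"rot":{"type":"array"},"slide":{"type":"array"},"gripper":{"type":"array"}},"required":["rot","slide","gripper"]}

```bash
mkdir -p pics; ls; python3 - <<'E'
from cell import telemetry, get_image, get_calibration, ctrl
import cv2
print(telemetry.read_state())
for n in ["scene","top","wrist"]:
    print(n,get_calibration(n))
for n in ["scene","top"]:
    p,d=get_image(n); cv2.imwrite(f"pics/{n}0.png",p[:,:,::-1])
    import numpy as np; np.save(f"pics/{n}0.npy",d)
E
```

```text
pics
{'clock': 0.0, 'qpos': array([ 1.14616845,  0.62934275,  0.03842983,  1.51840003, -0.02701327,
        0.99629363, -0.02001006]), 'qd': array([-0.00091725,  0.00035806, -0.00094907,  0.00115632, -0.00025404,
        0.00071507,  0.00081683]), 'tau': array([ 2.68893217e-05, -5.63404763e+01,  1.22627869e+00, -1.93443686e+01,
        1.09688222e-02,  1.05212827e-02, -2.27467905e-05]), 'eef_pos': array([ 228.0764174 , -607.98654911,  230.38081751]), 'tool_rot': array([ 3.14158493e+00,  1.92625158e-03, -1.21197665e+00]), 'force': array([ 0.00155431, -0.2829377 , -0.20962057]), 'torque': array([0.01094166, 0.02519913, 0.04522522]), 'width': 85.45730218122574}
scene {'fx': 508.61613362363676, 'fy': 508.61613362363676, 'cx': 279.32726618243936, 'cy': 211.05574982148053, 'D': array([-0.12511292,  0.        ,  0.        ,  0.        ,  0.        ]), 'xyz': array([1279.03009189, -199.7324682 , 1115.34167354]), 'attitude': array([0.61273026, 0.01471742, 1.1775606 ])}
top {'fx': 439.8876349007798, 'fy': 439.8876349007798, 'cx': 276.81044907561653, 'cy': 208.869952216694, 'D': array([0.01303151, 0.        , 0.        , 0.        , 0.        ]), 'xyz': array([564.63201884,  49.70894991, 961.75862464]), 'attitude': array([ 0.07861065, -0.03487262, -1.54090873])}
wrist {'fx': 354.8141689113248, 'fy': 354.8141689113248, 'cx': 287.2237390087763, 'cy': 208.8481103547074, 'D': array([0.02977446, 0.        , 0.        , 0.        , 0.        ]), 'xyz': array([ 295.30965503, -582.99919175,  372.78747564]), 'attitude': array([-2.87107270e-01,  4.52451460e-04, -1.21164112e+00])}
```

View pics/scene0.png

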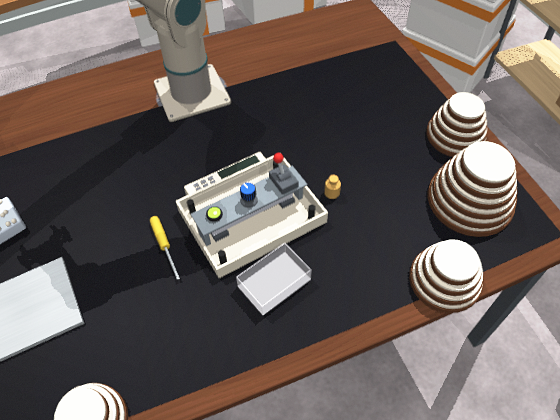

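View pics/top0.png

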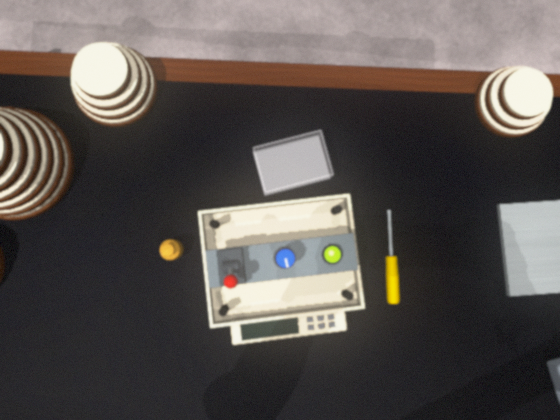

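Both pictures show the scale. In the top view the knob is near (285,258), the red ball near (231,282), the level at (332,254) and the weight at (170,250). I'll enlarge these areas.

```bash
cat > h.py <<'E'
import numpy as np, cv2
from scipy.spatial.transform import Rotation as R
from cell import telemetry, get_image, get_calibration, ctrl
def K(c): return np.array([[c['fx'],0,c['cx']],[0,c['fy'],c['cy']],[0,0,1.]])
def ray(c,u,v):
    p=cv2.undistortPoints(np.array([[[u,v]]],float),K(c),c['D'])[0,0]
    return R.from_euler('xyz',c['attitude']).as_matrix()@np.array([p[0],-p[1],-1.])
def atz(c,u,v,z):
    r=ray(c,u,v); return c['xyz']+r*(z-c['xyz'][2])/r[2]
def dep(c,d,u,v): return c['xyz']+ray(c,u,v)*d[int(round(v)),int(round(u))]
def proj(c,P):
    M=R.from_euler('xyz',c['attitude']).as_matrix()
    q=(np.atleast_2d(P)-c['xyz'])@M; q=q*[1,-1,-1]
    return cv2.projectPoints(q,np.zeros(3),np.zeros(3),K(c),c['D'])[0][:,0]
def crop(img,x0,y0,x1,y1,s,name):
    cv2.imwrite(name,cv2.resize(img[y0:y1,x0:x1],None,fx=s,fy=s,interpolation=cv2.INTER_CUBIC))
E
python3 - <<'E'
from h import *
t=cv2.imread("pics/top0.png"); s=cv2.imread("pics/scene0.png")
crop(t,190,180,370,350,4,"pics/topc.png"); crop(s,170,140,350,290,4,"pics/scc.png")
c=get_calibration("top"); d=np.load("pics/top0.npy")
for n,u,v in [("knob",285,258),("ball",231,282),("level",332,254),("bridge",307,257),("table",100,300),("weight",170,250),("caseLR",364,307),("caseUL",199,211)]: print(n,dep(c,d,u,v).round(1))
E
```

```text
knob [538.8   4.5 130.2]
ball [494.3 101.9 162.2]
level [548.2 -90.   94.4]
bridge [540.5 -42.4  78.6]
table [4.351e+02 3.881e+02 4.000e-01]
weight [546.2 233.2  64. ]
caseLR [ 434.3 -176.8    1.2]
caseUL [628.2 181.6  43.8]
```

View pics/topc.png

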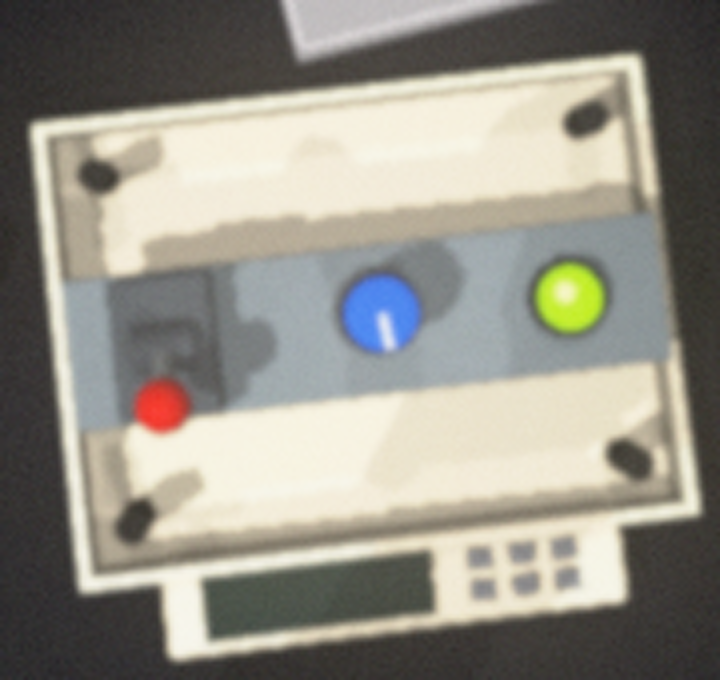

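View pics/scc.png

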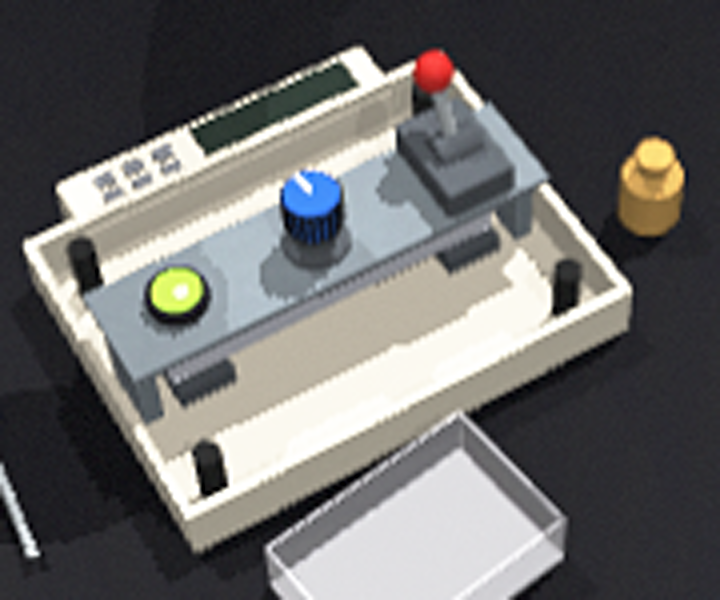

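```bash
python3 - <<'E'
from h import *
c=get_calibration("top"); s=get_calibration("scene")
T=lambda u,v:((u+.5)/4-.5+190,(v+.5)/4-.5+180)
S=lambda u,v:((u+.5)/4-.5+170,(v+.5)/4-.5+140)
k=atz(c,*T(381,313),132); print("knob",k, atz(s,*S(312,192),132))
l1=atz(c,*T(381,313),132);l2=atz(c,*T(390,350),132); dd=l2-l1; print("line yaw",np.arctan2(dd[1],dd[0]))
print("ball",atz(c,*T(162,406),150),atz(s,*S(434,71),150))
lv=atz(c,*T(570,298),93); print("level",lv,atz(s,*S(177,292),93))
for a in [(32,122),(642,55),(698,515),(82,592)]: print("case",atz(c,*T(*a),45).round(1))
dv=k-lv; print("yaw from level->knob",np.arctan2(dv[1],dv[0])-np.pi/2, np.hypot(*dv[:2]))
E
```

```text
knob [539.10365877   4.82637464 132.        ] [539.67680459   7.30488265 132.        ]
line yaw -2.872904889905871
ball [494.73348377 104.39032095 150.        ] [493.36438817 107.54495753 150.        ]
level [547.96562107 -90.43317445  93.        ] [550.40092094 -88.29025462  93.        ]
case [629.8 184.3  45. ]
case [ 675.6 -133.8   45. ]
case [ 437.5 -166.7   45. ]
case [391.1 148.4  45. ]
yaw from level->knob 0.09276265738833156 95.6708736697715
```

arm_command(
  rot=[
    [0, 0, 5],
    [0, 0, 5],
    [0, 0, 5],
    [0, 0, 5],
    [0, 0, 5],
  ],
  slide=[
    [18, 36, 0],
    [18, 36, 0],
    [18, 36, 0],
    [18, 36, 0],
    [18, 36, 0],
  ],
  gripper=[85, 85, 85, 85, 85],
)

```text
clock: 0.52
eef_pos: [310.8, -430.1, 227.2]
tool_rot: [3.134, 0.001, -0.775]
force: [1.2, 0.9, 0.7]
width: 85.0
```

arm_command(
  rot=[
    [0, 0, 5],
    [0, 0, 5],
    [0, 0, 5],
    [0, 0, 5],
    [0, 0, 5],
  ],
  slide=[
    [18, 36, 0],
    [18, 36, 0],
    [18, 36, 0],
    [18, 36, 0],
    [18, 36, 0],
  ],
  gripper=[85, 85, 85, 85, 85],
)

```text
clock: 0.93
eef_pos: [401.0, -242.1, 226.5]
tool_rot: [3.133, 0.002, -0.318]
force: [0.6, -0.4, 0.9]
width: 84.8
```

arm_command(
  rot=[
    [0, 0, 5],
    [0, 0, 5],
    [0, 0, 5],
    [0, 0, 5],
    [0, 0, 5],
  ],
  slide=[
    [18, 36, 0],
    [18, 36, 0],
    [18, 36, 0],
    [18, 36, 0],
    [18, 36, 0],
  ],
  gripper=[85, 85, 85, 85, 85],
)

```text
clock: 1.35
eef_pos: [491.4, -54.5, 226.4]
tool_rot: [3.133, 0.004, 0.14]
force: [0.3, -1.7, -0.0]
width: 84.7
```

arm_command(
  rot=[
    [0, 0, 3],
    [0, 0, 3],
    [0, 0, 0],
  ],
  slide=[
    [21, 28, 0],
    [20, 25, 0],
    [0, 0, 0],
  ],
  gripper=[85, 85, 85],
)

```text
clock: 1.6
eef_pos: [536.2, 12.1, 226.5]
tool_rot: [3.138, -0.001, 0.266]
force: [0.1, 0.7, -0.0]
width: 84.9
```

```bash
python3 - <<'E'
from h import *
st=telemetry.read_state(); print(st['eef_pos'],st['tool_rot'],st['qpos'],st['torque'])
c=get_calibration("wrist"); p,d=get_image("wrist"); cv2.imwrite("pics/w1.png",p[:,:,::-1]); np.save("pics/w1.npy",d)
import pickle; pickle.dump(c,open("pics/w1.pkl","wb")); print(c['xyz'],c['attitude'])
E
```

```text
[536.18328391  12.10177624 226.52488514] [ 3.13829887e+00 -1.04846066e-03  2.65938819e-01] [ 0.20568904  0.4962662  -0.4152749   1.83450999  0.25992385  0.86260466
 -0.06927268] [ 0.0196304  -0.07852174  0.04214533]
[516.6918561   81.98312158 368.68368575] [-0.29194821 -0.00132964  0.26625507]
```

View pics/w1.png

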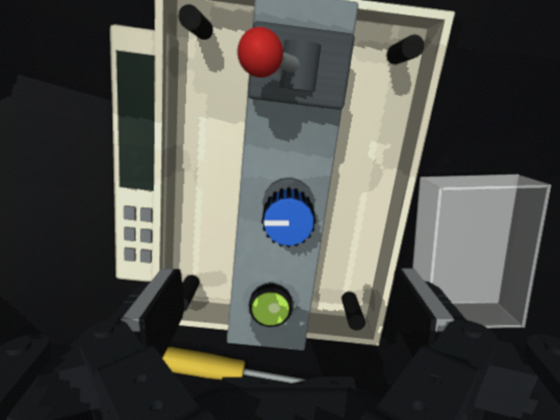

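```bash
python3 - <<'E'
from h import *
import pickle
c=pickle.load(open("pics/w1.pkl","rb")); d=np.load("pics/w1.npy"); p=cv2.imread("pics/w1.png")
crop(p,220,0,380,350,2,"pics/w1c.png")
print(proj(c,[[539.4,6,132],[536.2,12.1,226.5],[536.2,12.1,130]]))
print(dep(c,d,289,221),dep(c,d,271,306),dep(c,d,260,51),dep(c,d,305,60),dep(c,d,275,150))
print(atz(c,289,221,132),atz(c,271,306,93),atz(c,260,51,150))
# blue mask centroid on top face via depth
hsv=cv2.cvtColor(p,cv2.COLOR_BGR2HSV)
m=(cv2.inRange(hsv,(105,150,150),(125,255,255))>0)
ys,xs=np.nonzero(m); print(len(xs),xs.mean(),ys.mean(),xs.min(),xs.max(),ys.min(),ys.max())
crop(p,250,170,330,260,8,"pics/w1k.png")
E
```

```text
[[289.50007667 219.94599613]
 [287.77556671 273.43636312]
 [287.38830142 209.96579773]]
[539.21800602   5.32215575 132.51917432] [548.46940551 -87.32854192  93.95125181] [496.38123417 102.92045656 164.42353753] [521.41885217 110.61919261 114.44108274] [517.28281709  43.63799757  79.40102535]
[539.26752657   5.15362745 132.        ] [548.57943421 -87.91477786  93.        ] [494.94702872 104.39891645 150.        ]
1605 289.56822429906543 221.21059190031153 265 312 199 244
```

View pics/w1k.png

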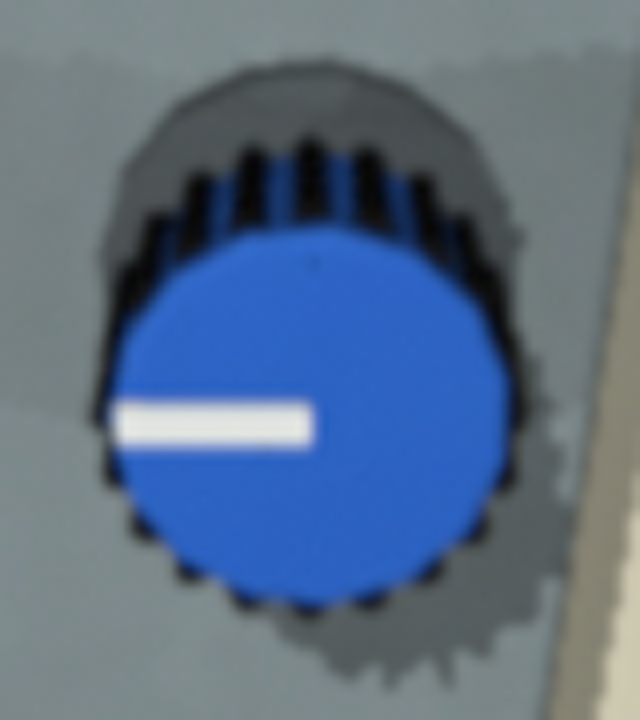

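arm_command(
  rot=[
    [0, 0, 0],
    [0, 0, 0],
    [0, 0, 0],
    [0, 0, 0],
  ],
  slide=[
    [3, -6.5, -10],
    [0, 0, -35],
    [0, 0, -35],
    [0, 0, 0],
  ],
  gripper=[85, 85, 85, 85],
)

```text
clock: 1.98
eef_pos: [536.8, -3.0, 143.1]
tool_rot: [3.133, 0.002, 0.257]
force: [-0.9, -0.5, 0.9]
width: 84.8
```

arm_command(
  rot=[
    [0, 0, 0],
    [0, 0, 0],
    [0, 0, 0],
  ],
  slide=[
    [2.5, 8.5, 0],
    [0, 0, 0],
    [0, 0, 0],
  ],
  gripper=[85, 85, 85],
)

```text
clock: 2.23
eef_pos: [537.9, 1.7, 143.1]
tool_rot: [3.131, 0.006, 0.251]
force: [0.8, -0.1, -0.2]
width: 84.8
```

arm_command(
  rot=[
    [0, 0, 0],
    [0, 0, 0],
    [0, 0, 0],
  ],
  slide=[
    [2, 4, -15],
    [0, 1, -15],
    [0, 0, -5],
  ],
  gripper=[85, 85, 85],
)

```text
clock: 2.48
eef_pos: [544.5, 6.0, 113.4]
tool_rot: [3.128, -0.006, 0.248]
force: [-0.2, -0.6, 0.3]
width: 84.7
```

```bash
python3 - <<'E'
from h import *
for i in range(3):
    st=telemetry.read_state(); print(st['clock'],st['eef_pos'],st['tool_rot'],st['force'],st['torque'],st['qd'].round(3))
E
```

```text
2.4833 [544.48946901   6.03175329 113.4182597 ] [ 3.12819412 -0.00565175  0.24839058] [-0.16863579 -0.57906718  0.33149053] [ 0.05761367  0.03932132 -0.04611596] [-0.032  0.045  0.043  0.009  0.043 -0.113 -0.038]
2.4833 [544.48946901   6.03175329 113.4182597 ] [ 3.12819412 -0.00565175  0.24839058] [-0.16863579 -0.57906718  0.33149053] [ 0.05761367  0.03932132 -0.04611596] [-0.032  0.045  0.043  0.009  0.043 -0.113 -0.038]
2.4833 [544.48946901   6.03175329 113.4182597 ] [ 3.12819412 -0.00565175  0.24839058] [-0.16863579 -0.57906718  0.33149053] [ 0.05761367  0.03932132 -0.04611596] [-0.032  0.045  0.043  0.009  0.043 -0.113 -0.038]
```

arm_command(
  rot=[
    [0, 0, 0],
    [0, 0, 0],
  ],
  slide=[
    [-4, 0, -6],
    [0, 0, 0],
  ],
  gripper=[85, 85],
)

```text
clock: 2.65
eef_pos: [541.1, 5.7, 108.6]
tool_rot: [3.127, -0.008, 0.248]
force: [-1.2, 0.3, -0.3]
width: 84.8
```

arm_command(
  rot=[
    [0, 0, 0],
  ],
  slide=[
    [0, 0, 0],
  ],
  gripper=[85],
)

```text
clock: 2.73
eef_pos: [541.6, 5.6, 109.4]
tool_rot: [3.127, -0.009, 0.248]
force: [0.4, -0.8, -0.3]
width: 85.3
```

arm_command(
  rot=[
    [0, 0, 0],
  ],
  slide=[
    [0, 0, 0],
  ],
  gripper=[85],
)

```text
clock: 2.82
eef_pos: [541.8, 5.5, 110.1]
tool_rot: [3.127, -0.01, 0.248]
force: [0.1, -0.3, 0.1]
width: 84.9
```

arm_command(
  rot=[
    [0.7, 0.8, 0],
    [0, 0, 0],
  ],
  slide=[
    [-2.5, 0, -5],
    [0, 0, 0],
  ],
  gripper=[85, 60],
)

```text
clock: 2.98
eef_pos: [539.9, 5.4, 106.2]
tool_rot: [-3.141, -0.001, 0.248]
force: [0.6, -0.5, -0.4]
width: 75.3
```

arm_command(
  rot=[
    [0, 0, 0],
    [0, 0, 0],
  ],
  slide=[
    [0, 0, 0],
    [0, 0, 0],
  ],
  gripper=[44, 44],
)

```text
clock: 3.15
eef_pos: [540.3, 5.1, 106.4]
tool_rot: [-3.141, -0.001, 0.247]
force: [-0.4, -0.3, 1.3]
width: 51.4
```

```bash
python3 - <<'E'
from h import *
st=telemetry.read_state(); print(st['eef_pos'],st['tool_rot'],st['qpos'],st['force'],st['torque'],st['width'])
c=get_calibration("wrist"); p,d=get_image("wrist"); cv2.imwrite("pics/w2.png",p[:,:,::-1])
print(proj(c,[[539.3,5.5,132]]))
E
```

```text
[540.25386466   5.09061343 106.39195439] [-3.14050953e+00 -1.24462639e-03  2.46861778e-01] [ 0.15639904  0.66825571 -0.32979539  1.93170647  0.36207177  0.59807729
 -0.16235064] [-0.3848545  -0.29229223  1.26357394] [-0.01058521 -0.00253185 -0.06309104] 51.36569066023123
[[285.85507812 303.59089397]]
```

View pics/w2.png

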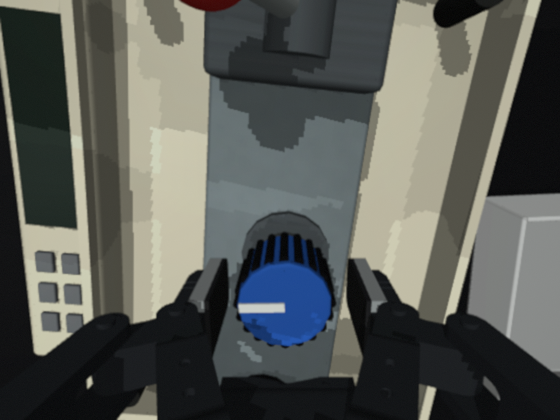

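The knob, centred near (287,305), sits between the pads. Closing on it.

arm_command(
  rot=[
    [0, 0, 0],
    [0, 0, 0],
    [0, 0, 0],
    [0, 0, 0],
  ],
  slide=[
    [0, 0, 0],
    [0, 0, 0],
    [0, 0, 0],
    [0, 0, 0],
  ],
  gripper=[30, 25, 25, 25],
)

```text
clock: 3.53
eef_pos: [539.2, 4.9, 106.8]
tool_rot: [-3.141, 0.001, 0.247]
force: [-0.1, 0.3, 0.4]
width: 34.4
```

```bash
cat > s.py <<'E'
from h import *
st=telemetry.read_state(); print(round(st['clock'],2),'pos',st['eef_pos'].round(1),'rpy',st['tool_rot'].round(4),'q',st['qpos'].round(2),'F',st['force'].round(2),'T',st['torque'].round(3),'w',round(st['width'],2))
E
python3 s.py
```

```text
3.53 pos [539.2   4.9 106.8] rpy [-3.1409e+00  9.0000e-04  2.4680e-01] q [ 0.16  0.67 -0.33  1.93  0.36  0.6  -0.16] F [-0.07  0.29  0.41] T [-0.     0.01  -0.003] w 34.4
```

arm_command(
  rot=[
    [0, 0, -5],
    [0, 0, -5],
    [0, 0, -5],
  ],
  slide=[
    [0, 0, 0],
    [0, 0, 0],
    [0, 0, 0],
  ],
  gripper=[25, 25, 25],
)

```text
clock: 3.78
eef_pos: [539.3, 4.9, 106.8]
tool_rot: [-3.14, 0.001, -0.023]
force: [-0.3, -0.0, 1.1]
width: 34.7
```

```bash
python3 s.py
```

```text
3.78 pos [539.3   4.9 106.8] rpy [-3.1403e+00  6.0000e-04 -2.3200e-02] q [ 0.11  0.66 -0.26  1.93  0.28  0.58 -0.36] F [-0.27 -0.03  1.06] T [-0.002  0.054  0.052] w 34.66
```

arm_command(
  rot=[
    [0, 0, -5],
    [0, 0, -5],
    [0, 0, -5],
    [0, 0, -5],
    [0, 0, -5],
  ],
  slide=[
    [0, 0, 0],
    [0, 0, 0],
    [0, 0, 0],
    [0, 0, 0],
    [0, 0, 0],
  ],
  gripper=[25, 25, 25, 25, 25],
)

```text
clock: 4.2
eef_pos: [539.6, 4.8, 106.8]
tool_rot: [-3.141, -0.0, -0.48]
force: [-0.5, -0.5, -0.6]
width: 34.2
```

```bash
python3 s.py
```

```text
4.2 pos [539.6   4.8 106.8] rpy [-3.1407 -0.     -0.4801] q [ 0.02  0.65 -0.13  1.94  0.14  0.56 -0.68] F [-0.47 -0.47 -0.56] T [-0.072  0.012  0.042] w 34.24
```

arm_command(
  rot=[
    [0, 0, -3],
    [0, 0, -3],
    [0, 0, -3],
  ],
  slide=[
    [0, 0, 0],
    [0, 0, 0],
    [0, 0, 0],
  ],
  gripper=[25, 25, 25],
)

```text
clock: 4.45
eef_pos: [539.7, 4.8, 106.8]
tool_rot: [-3.141, -0.001, -0.646]
force: [-1.1, -0.2, 1.4]
width: 34.0
```

```bash
python3 s.py
```

```text
4.45 pos [539.7   4.8 106.8] rpy [-3.1413e+00 -7.0000e-04 -6.4560e-01] q [-0.01  0.65 -0.08  1.94  0.09  0.56 -0.8 ] F [-1.07 -0.19  1.42] T [-0.092  0.047  0.092] w 34.02
```

arm_command(
  rot=[
    [0, 0, -3],
    [0, 0, -3],
  ],
  slide=[
    [0, 0, 0],
    [0, 0, 0],
  ],
  gripper=[25, 25],
)

```text
clock: 4.62
eef_pos: [539.7, 4.7, 106.8]
tool_rot: [3.142, -0.001, -0.755]
force: [-0.3, 0.0, 1.0]
width: 34.0
```

```bash
python3 s.py
```

```text
4.62 pos [539.7   4.7 106.8] rpy [ 3.1415e+00 -1.0000e-03 -7.5480e-01] q [-0.03  0.65 -0.05  1.94  0.06  0.56 -0.87] F [-0.27  0.    1.02] T [-0.076  0.066  0.022] w 33.98
```

arm_command(
  rot=[
    [0, 0, -3],
    [0, 0, -3],
  ],
  slide=[
    [0, 0, 0],
    [0, 0, 0],
  ],
  gripper=[25, 25],
)

```text
clock: 4.78
eef_pos: [539.7, 4.7, 106.8]
tool_rot: [3.141, -0.001, -0.864]
force: [-1.2, -0.0, -0.5]
width: 34.5
```

```bash
python3 s.py
```

```text
4.78 pos [539.7   4.7 106.8] rpy [ 3.1413e+00 -1.3000e-03 -8.6390e-01] q [-0.05  0.65 -0.02  1.94  0.02  0.55 -0.95] F [-1.2  -0.01 -0.51] T [-0.128  0.003  0.091] w 34.45
```

arm_command(
  rot=[
    [0, 0, -3],
  ],
  slide=[
    [0, 0, 0],
  ],
  gripper=[25],
)

```text
clock: 4.87
eef_pos: [539.8, 4.6, 106.8]
tool_rot: [3.141, -0.001, -0.919]
force: [-0.1, -0.3, -0.0]
width: 34.5
```

```bash
python3 s.py
```

```text
4.87 pos [539.8   4.6 106.8] rpy [ 3.1411e+00 -1.4000e-03 -9.1860e-01] q [-0.06  0.65 -0.    1.94  0.01  0.55 -0.99] F [-0.12 -0.33 -0.02] T [-0.118  0.057  0.087] w 34.52
```

arm_command(
  rot=[
    [0, 0, -3],
    [0, 0, -3],
  ],
  slide=[
    [0, 0, 0],
    [0, 0, 0],
  ],
  gripper=[25, 25],
)

```text
clock: 5.03
eef_pos: [539.8, 4.6, 106.8]
tool_rot: [3.141, -0.002, -1.028]
force: [-0.0, 0.3, 0.7]
width: 34.2
```

```bash
python3 s.py
```

```text
5.03 pos [539.8   4.6 106.8] rpy [ 3.1409e+00 -1.7000e-03 -1.0277e+00] q [-0.08  0.65  0.03  1.94 -0.03  0.55 -1.06] F [-0.01  0.34  0.72] T [-0.112  0.035  0.091] w 34.2
```

arm_command(
  rot=[
    [0, 0, -3],
  ],
  slide=[
    [0, 0, 0],
  ],
  gripper=[25],
)

```text
clock: 5.12
eef_pos: [539.8, 4.5, 106.8]
tool_rot: [3.141, -0.002, -1.082]
force: [-0.0, -1.8, -0.3]
width: 34.3
```

```bash
python3 s.py
```

```text
5.12 pos [539.8   4.5 106.8] rpy [ 3.1409e+00 -1.9000e-03 -1.0823e+00] q [-0.09  0.65  0.04  1.94 -0.05  0.55 -1.1 ] F [-0.04 -1.77 -0.33] T [-0.123  0.069  0.108] w 34.33
```

arm_command(
  rot=[
    [0, 0, -3],
    [0, 0, -3],
  ],
  slide=[
    [0, 0, 0],
    [0, 0, 0],
  ],
  gripper=[25, 25],
)

```text
clock: 5.28
eef_pos: [539.8, 4.5, 106.8]
tool_rot: [3.141, -0.002, -1.191]
force: [-1.1, -0.8, 1.4]
width: 34.8
```

```bash
python3 s.py
```

```text
5.28 pos [539.8   4.5 106.8] rpy [ 3.1406e+00 -2.2000e-03 -1.1915e+00] q [-0.11  0.65  0.07  1.94 -0.08  0.55 -1.17] F [-1.14 -0.8   1.35] T [-0.084  0.07   0.061] w 34.81
```

arm_command(
  rot=[
    [0, 0, -3],
  ],
  slide=[
    [0, 0, 0],
  ],
  gripper=[25],
)

```text
clock: 5.37
eef_pos: [539.9, 4.4, 106.8]
tool_rot: [3.141, -0.002, -1.246]
force: [0.2, -1.5, 0.5]
width: 34.2
```

```bash
python3 s.py
```

```text
5.37 pos [539.9   4.4 106.8] rpy [ 3.1407e+00 -2.4000e-03 -1.2460e+00] q [-0.12  0.65  0.09  1.94 -0.1   0.55 -1.21] F [ 0.22 -1.51  0.53] T [-0.12   0.084  0.064] w 34.21
```

arm_command(
  rot=[
    [0, 0, -3],
    [0, 0, -3],
  ],
  slide=[
    [0, 0, 0],
    [0, 0, 0],
  ],
  gripper=[25, 25],
)

```text
clock: 5.53
eef_pos: [539.8, 4.4, 106.8]
tool_rot: [3.141, -0.003, -1.355]
force: [0.1, -0.3, 1.2]
width: 34.1
```

```bash
python3 s.py
```

```text
5.53 pos [539.8   4.4 106.8] rpy [ 3.1405e+00 -2.8000e-03 -1.3552e+00] q [-0.14  0.65  0.12  1.94 -0.13  0.56 -1.29] F [ 0.06 -0.28  1.21] T [-0.122  0.05   0.033] w 34.1
```

arm_command(
  rot=[
    [0, 0, -3],
  ],
  slide=[
    [0, 0, 0],
  ],
  gripper=[25],
)

```text
clock: 5.62
eef_pos: [539.9, 4.3, 106.8]
tool_rot: [3.141, -0.003, -1.41]
force: [-1.1, -0.7, 0.5]
width: 34.2
```

```bash
python3 s.py
```

```text
5.62 pos [539.9   4.3 106.8] rpy [ 3.1405e+00 -3.0000e-03 -1.4098e+00] q [-0.15  0.65  0.14  1.94 -0.15  0.56 -1.33] F [-1.14 -0.7   0.54] T [-0.131  0.063  0.086] w 34.23
```

arm_command(
  rot=[
    [0, 0, -3],
    [0, 0, -3],
  ],
  slide=[
    [0, 0, 0],
    [0, 0, 0],
  ],
  gripper=[25, 25],
)

```text
clock: 5.78
eef_pos: [539.9, 4.3, 106.8]
tool_rot: [3.14, -0.004, -1.517]
force: [-0.9, -0.3, 0.6]
width: 34.3
```

```bash
python3 s.py
```

```text
5.78 pos [539.9   4.3 106.8] rpy [ 3.1404 -0.0036 -1.5172] q [-0.17  0.66  0.17  1.94 -0.18  0.56 -1.4 ] F [-0.92 -0.33  0.6 ] T [-0.176  0.049  0.332] w 34.34
```

arm_command(
  rot=[
    [0, 0, -3],
  ],
  slide=[
    [0, 0, 0],
  ],
  gripper=[25],
)

```text
clock: 5.87
eef_pos: [539.9, 4.2, 106.8]
tool_rot: [3.14, -0.004, -1.57]
force: [0.1, -1.3, 1.9]
width: 34.1
```

```bash
python3 s.py
```

```text
5.87 pos [539.9   4.2 106.8] rpy [ 3.1403 -0.004  -1.5705] q [-0.18  0.66  0.18  1.94 -0.2   0.56 -1.44] F [ 0.15 -1.29  1.88] T [-0.11   0.051  0.392] w 34.15
```

The torque rose from about 0.08 to 0.39 N m, so the screw has bottomed. Holding it there.

arm_command(
  rot=[
    [0, 0, -1],
    [0, 0, 0],
  ],
  slide=[
    [0, 0, 0],
    [0, 0, 0],
  ],
  gripper=[25, 25],
)

```text
clock: 6.03
eef_pos: [539.8, 4.2, 106.8]
tool_rot: [3.14, -0.005, -1.587]
force: [-0.3, -0.2, 1.5]
width: 34.4
```

```bash
python3 s.py
```

```text
6.03 pos [539.8   4.2 106.8] rpy [ 3.1402 -0.005  -1.587 ] q [-0.19  0.66  0.19  1.94 -0.21  0.56 -1.45] F [-0.28 -0.21  1.52] T [-0.094  0.058  0.382] w 34.44
```

arm_command(
  rot=[
    [0, 0, 0],
  ],
  slide=[
    [0, 0, 0],
  ],
  gripper=[25],
)

```text
clock: 6.12
eef_pos: [539.9, 4.3, 106.8]
tool_rot: [3.14, -0.005, -1.585]
force: [-0.5, -1.1, 0.9]
width: 34.4
```

```bash
python3 s.py
```

```text
6.12 pos [539.9   4.3 106.8] rpy [ 3.1402 -0.0053 -1.585 ] q [-0.19  0.66  0.19  1.94 -0.2   0.56 -1.45] F [-0.48 -1.12  0.94] T [-0.116  0.054  0.316] w 34.36
```

arm_command(
  rot=[
    [0, 0, 0],
  ],
  slide=[
    [0, 0, 0],
  ],
  gripper=[25],
)

```text
clock: 6.2
eef_pos: [539.8, 4.2, 106.8]
tool_rot: [3.14, -0.005, -1.584]
force: [-0.1, -0.3, 1.4]
width: 34.3
```

```bash
python3 s.py
```

```text
6.2 pos [539.8   4.2 106.8] rpy [ 3.1401 -0.0054 -1.5835] q [-0.19  0.66  0.19  1.94 -0.2   0.56 -1.45] F [-0.1  -0.29  1.38] T [-0.14   0.055  0.354] w 34.28
```

```bash
python3 - <<'E'
from h import *
p,d=get_image("wrist"); p=p[:,:,::-1]; crop(p,180,230,390,380,3,"pics/w3.png")
p,d=get_image("top"); p=p[:,:,::-1]; crop(p,250,230,320,290,8,"pics/t3.png")
E
```

```text
(no output)
```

View pics/w3.png

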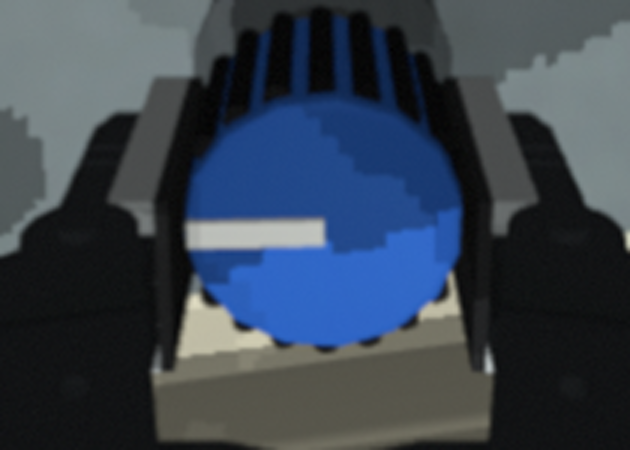

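The white line still lies along the jaws, from (187,234) to (325,232) in the crop, so the knob hasn't slipped. The bottom is at tool yaw ≈ -1.44. Backing off to yaw ≈ +0.135.

arm_command(
  rot=[
    [0, 0, 5],
    [0, 0, 5],
    [0, 0, 5],
    [0, 0, 5],
    [0, 0, 5],
  ],
  slide=[
    [0, 0, 0],
    [0, 0, 0],
    [0, 0, 0],
    [0, 0, 0],
    [0, 0, 0],
  ],
  gripper=[25, 25, 25, 25, 25],
)

```text
clock: 6.72
eef_pos: [539.8, 4.5, 106.8]
tool_rot: [3.14, -0.004, -1.134]
force: [-0.9, -1.1, 0.2]
width: 34.5
```

arm_command(
  rot=[
    [0, 0, 5],
    [0, 0, 5],
    [0, 0, 5],
    [0, 0, 5],
    [0, 0, 5],
  ],
  slide=[
    [0, 0, 0],
    [0, 0, 0],
    [0, 0, 0],
    [0, 0, 0],
    [0, 0, 0],
  ],
  gripper=[25, 25, 25, 25, 25],
)

```text
clock: 7.13
eef_pos: [539.7, 4.7, 106.8]
tool_rot: [-3.141, -0.002, -0.682]
force: [-0.8, 0.1, 0.0]
width: 34.3
```

arm_command(
  rot=[
    [0, 0, 5],
    [0, 0, 5],
    [0, 0, 5],
    [0, 0, 5],
    [0, 0, 5],
  ],
  slide=[
    [0, 0, 0],
    [0, 0, 0],
    [0, 0, 0],
    [0, 0, 0],
    [0, 0, 0],
  ],
  gripper=[25, 25, 25, 25, 25],
)

```text
clock: 7.55
eef_pos: [539.4, 4.9, 106.8]
tool_rot: [-3.139, -0.001, -0.23]
force: [-0.5, -0.2, -0.3]
width: 34.3
```

Remaining: 0.365 rad = 21°.

arm_command(
  rot=[
    [0, 0, 5],
    [0, 0, 5],
    [0, 0, 5],
    [0, 0, 4],
    [0, 0, 1],
  ],
  slide=[
    [0, 0, 0],
    [0, 0, 0],
    [0, 0, 0],
    [0, 0, 0],
    [0, 0, 0],
  ],
  gripper=[25, 25, 25, 25, 25],
)

```text
clock: 7.97
eef_pos: [539.2, 4.9, 106.8]
tool_rot: [-3.136, -0.001, 0.133]
force: [0.4, -0.8, 1.0]
width: 34.1
```

arm_command(
  rot=[
    [0, 0, 0],
    [0, 0, 0],
    [0, 0, 0],
  ],
  slide=[
    [0, 0, 0],
    [0, 0, 0],
    [0, 0, 0],
  ],
  gripper=[25, 25, 25],
)

```text
clock: 8.22
eef_pos: [539.2, 4.9, 106.8]
tool_rot: [-3.135, -0.001, 0.128]
force: [-0.1, 0.2, 1.0]
width: 34.6
```

```bash
python3 s.py
```

```text
8.22 pos [539.2   4.9 106.8] rpy [-3.1355e+00 -6.0000e-04  1.2790e-01] q [ 0.14  0.66 -0.3   1.93  0.33  0.59 -0.24] F [-0.11  0.17  0.98] T [-0.034 -0.006  0.056] w 34.62
```

arm_command(
  rot=[
    [0, 0, 0],
    [0, 0, 0],
    [0, 0, 0],
    [0, 0, 0],
    [0, 0, 0],
  ],
  slide=[
    [0, 0, 0],
    [0, 0, 0],
    [0, 0, 0],
    [0, 0, 0],
    [0, 0, 0],
  ],
  gripper=[70, 70, 70, 70, 70],
)

```text
clock: 8.63
eef_pos: [539.2, 5.2, 106.7]
tool_rot: [-3.136, -0.0, 0.125]
force: [-0.2, 0.4, 0.6]
width: 70.2
```

arm_command(
  rot=[
    [-0.4, 0, 0],
    [0, 0, 0],
    [0, 0, 0],
    [0, 0, 0],
  ],
  slide=[
    [0, 0, 20],
    [0, 0, 35],
    [0, 0, 35],
    [0, 0, 5],
  ],
  gripper=[70, 70, 70, 70],
)

```text
clock: 8.97
eef_pos: [536.2, 5.5, 202.0]
tool_rot: [3.142, 0.009, 0.126]
force: [0.0, -0.2, 0.1]
width: 69.8
```

```bash
python3 s.py; python3 - <<'E'
from h import *
import pickle
c=get_calibration("wrist"); p,d=get_image("wrist"); p=p[:,:,::-1]; cv2.imwrite("pics/w4.png",p); pickle.dump(c,open("pics/w4.pkl","wb"))
print(proj(c,[[539.3,5.5,132]]),c['attitude'])
E
```

```text
8.97 pos [536.2   5.5 202. ] rpy [3.1416 0.0087 0.1256] q [ 0.18  0.53 -0.37  1.85  0.25  0.81 -0.19] F [ 0.02 -0.2   0.06] T [-0.017 -0.089  0.061] w 69.81
[[293.26809946 223.06315711]] [-0.28862228  0.00818491  0.12595913]
```

View pics/w4.png

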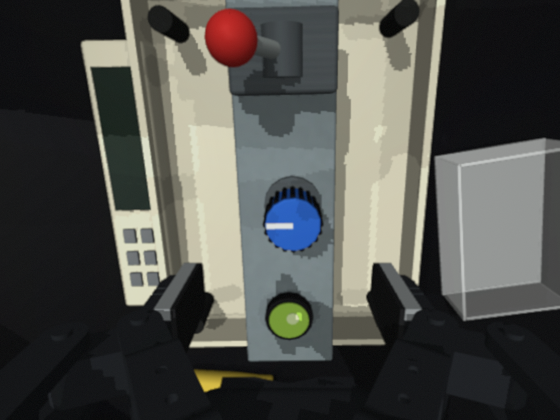

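The knob's white line, (266,226) to (293,226), is still along the jaws. It stayed put on release, so the quarter turn holds. The ball shows at (231,37). Next I close the fingers and move behind the ball on the display side.

arm_command(
  rot=[
    [0, -0.5, 0],
    [0, 0, 0],
    [0, 0, 0],
    [0, 0, 0],
    [0, 0, 0],
  ],
  slide=[
    [-25, 25, 0],
    [-25, 28, 0],
    [-25, 28, 0],
    [-7, 8, 0],
    [0, 0, 0],
  ],
  gripper=[0, 0, 0, 0, 0],
)

```text
clock: 9.43
eef_pos: [450.9, 93.7, 199.2]
tool_rot: [3.139, -0.001, 0.118]
force: [-1.0, 0.6, 0.3]
width: 9.3
```

```bash
python3 s.py; python3 - <<'E'
from h import *
import pickle
c=get_calibration("wrist"); p,d=get_image("wrist"); p=p[:,:,::-1]; cv2.imwrite("pics/w5.png",p)
hsv=cv2.cvtColor(p,cv2.COLOR_BGR2HSV); m=(cv2.inRange(hsv,(0,150,80),(8,255,255))|cv2.inRange(hsv,(172,150,80),(180,255,255)))>0
ys,xs=np.nonzero(m); print(len(xs),xs.mean(),ys.mean(),xs.min(),xs.max(),ys.min(),ys.max())
u,v=xs.mean(),ys.mean(); print(atz(c,u,v,150),dep(c,d,u,v))
E
```

```text
9.43 pos [450.9  93.7 199.2] rpy [ 3.1388e+00 -1.0000e-03  1.1830e-01] q [ 0.    0.43 -0.37  2.06  0.24  0.7  -0.41] F [-0.96  0.63  0.34] T [-0.014 -0.015 -0.002] w 9.27
1612 367.46898263027293 227.13647642679902 345 390 205 249
[495.81179687 103.20083067 150.        ] [492.32504356 107.23829264 162.3840925 ]
```

View pics/w5.png

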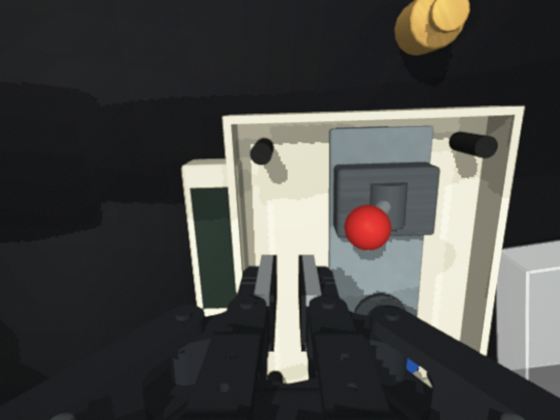

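arm_command(
  rot=[
    [0, 0, 0],
    [0, 0, 0],
    [0, 0, 0],
  ],
  slide=[
    [0, 5, -25],
    [0, 0, -25],
    [0, 0, -6],
  ],
  gripper=[0, 0, 0],
)

```text
clock: 9.73
eef_pos: [456.2, 95.9, 142.4]
tool_rot: [3.138, -0.008, 0.114]
force: [-0.3, -0.5, -0.3]
width: 0.1
```

```bash
python3 s.py; python3 - <<'E'
from h import *
p,d=get_image("wrist"); p=p[:,:,::-1]; cv2.imwrite("pics/w6.png",p)
E
```

```text
9.73 pos [456.2  95.9 142.4] rpy [ 3.1377 -0.0081  0.1141] q [-0.05  0.52 -0.32  2.11  0.32  0.55 -0.48] F [-0.33 -0.54 -0.35] T [-0.038  0.034  0.011] w 0.08
```

View pics/w6.png

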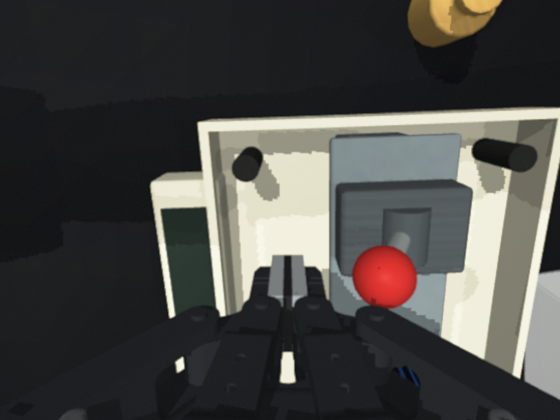

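arm_command(
  rot=[
    [0, 0.4, 0],
    [0, 0, 0],
  ],
  slide=[
    [0, 8, -3],
    [0, 0, 0],
  ],
  gripper=[0, 0],
)

```text
clock: 9.95
eef_pos: [457.4, 102.9, 139.0]
tool_rot: [3.138, 0.001, 0.111]
force: [0.5, 0.5, 0.4]
width: 0.5
```

arm_command(
  rot=[
    [0, 0, 0],
    [0, 0, 0],
    [0, 0, 0],
  ],
  slide=[
    [8, 1, 0],
    [8, 1, 0],
    [8, 1, 0],
  ],
  gripper=[0, 0, 0],
)

```text
clock: 10.2
eef_pos: [481.7, 105.3, 140.6]
tool_rot: [3.137, 0.003, 0.11]
force: [-2.5, 0.4, 2.3]
width: -0.3
```

```bash
python3 s.py
```

```text
10.2 pos [481.7 105.3 140.6] rpy [3.1367 0.0034 0.1101] q [-0.05  0.56 -0.32  2.03  0.31  0.6  -0.47] F [-2.46  0.41  2.27] T [-0.078  0.48  -0.006] w -0.29
```

arm_command(
  rot=[
    [0, 0, 0],
    [0, 0, 0],
    [0, 0, 0],
  ],
  slide=[
    [8, 1, 0],
    [8, 1, 0],
    [8, 1, 0],
  ],
  gripper=[0, 0, 0],
)

```text
clock: 10.45
eef_pos: [509.6, 108.6, 142.0]
tool_rot: [3.137, 0.001, 0.109]
force: [-0.3, 0.3, -1.0]
width: 0.1
```

arm_command(
  rot=[
    [0, 0, 0],
    [0, 0, 0],
  ],
  slide=[
    [5, 1, -1],
    [4, 0, 0],
  ],
  gripper=[0, 0],
)

```text
clock: 10.62
eef_pos: [520.1, 109.8, 140.8]
tool_rot: [3.137, 0.002, 0.109]
force: [-12.1, 2.6, 4.2]
width: 0.0
```

```bash
python3 s.py;  python3 - <<'E'
from h import *
p,d=get_image("wrist"); p=p[:,:,::-1]; cv2.imwrite("pics/w7.png",p)
E
```

```text
10.62 pos [520.1 109.8 140.8] rpy [3.1374e+00 1.7000e-03 1.0850e-01] q [-0.05  0.6  -0.32  1.93  0.3   0.66 -0.45] F [-12.06   2.63   4.16] T [ 0.44   2.674 -0.039] w 0.03
```

View pics/w7.png

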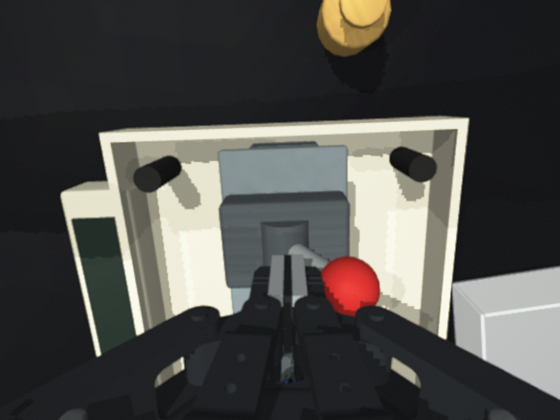

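A 12 N reaction at the predicted stop position means the lever is at its far stop. I'll hold briefly, then retreat.

arm_command(
  rot=[
    [0, 0, 0],
    [0, 0, 0],
    [0, 0, 0],
  ],
  slide=[
    [0, 0, 0],
    [0, 0, 0],
    [0, 0, 0],
  ],
  gripper=[0, 0, 0],
)

```text
clock: 10.92
eef_pos: [519.2, 109.9, 140.4]
tool_rot: [3.137, 0.005, 0.109]
force: [-2.0, -0.2, 3.2]
width: 0.0
```

arm_command(
  rot=[
    [0, 0, 0],
    [0, 0, 0],
    [0, 0, 0],
    [0, 0, 0],
    [0, 0, 0],
  ],
  slide=[
    [-20, -2, 0],
    [-25, -3, 0],
    [-15, 0, 25],
    [-5, 0, 38],
    [0, 0, 20],
  ],
  gripper=[0, 0, 0, 0, 0],
)

```text
clock: 11.33
eef_pos: [453.2, 104.1, 221.9]
tool_rot: [3.137, 0.006, 0.109]
force: [0.7, -0.1, 0.2]
width: -0.3
```

arm_command(
  rot=[
    [0, 0, 0],
    [0, 0, 0],
    [0, 0, 0],
  ],
  slide=[
    [0, -20, 20],
    [0, 0, 0],
    [0, 0, 0],
  ],
  gripper=[0, 0, 0],
)

```text
clock: 11.58
eef_pos: [457.9, 84.9, 248.3]
tool_rot: [3.138, -0.009, 0.11]
force: [1.1, 0.1, 0.2]
width: -0.0
```

```bash
python3 s.py;  python3 - <<'E'
from h import *
p,d=get_image("wrist"); p=p[:,:,::-1]; cv2.imwrite("pics/w8.png",p)
c=get_calibration("wrist")
hsv=cv2.cvtColor(p,cv2.COLOR_BGR2HSV); m=(cv2.inRange(hsv,(0,150,80),(8,255,255))|cv2.inRange(hsv,(172,150,80),(180,255,255)))>0
ys,xs=np.nonzero(m); u,v=xs.mean(),ys.mean(); print(u,v,atz(c,u,v,150),dep(c,d,u,v))
p,d=get_image("scene"); p=p[:,:,::-1]; crop(p,140,130,370,330,3,"pics/s8.png")
E
```

```text
11.58 pos [457.9  84.9 248.3] rpy [ 3.1384 -0.0094  0.1098] q [ 0.05  0.36 -0.4   1.99  0.2   0.82 -0.35] F [1.13 0.1  0.16] T [ 0.061  0.063 -0.036] w -0.04
415.35450236966824 186.27582938388625 [545.39964285 110.49955355 150.        ] [540.74926321 112.7034654  161.53437474]
```

View pics/w8.png

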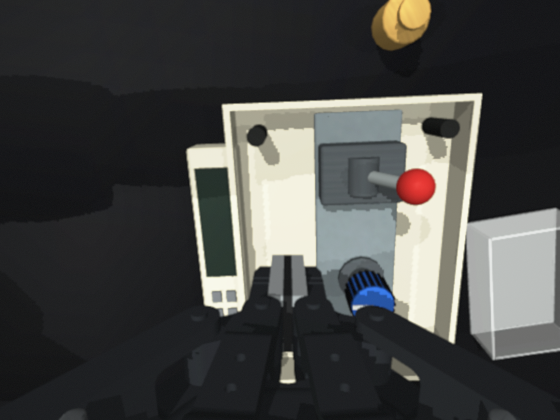

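View pics/s8.png

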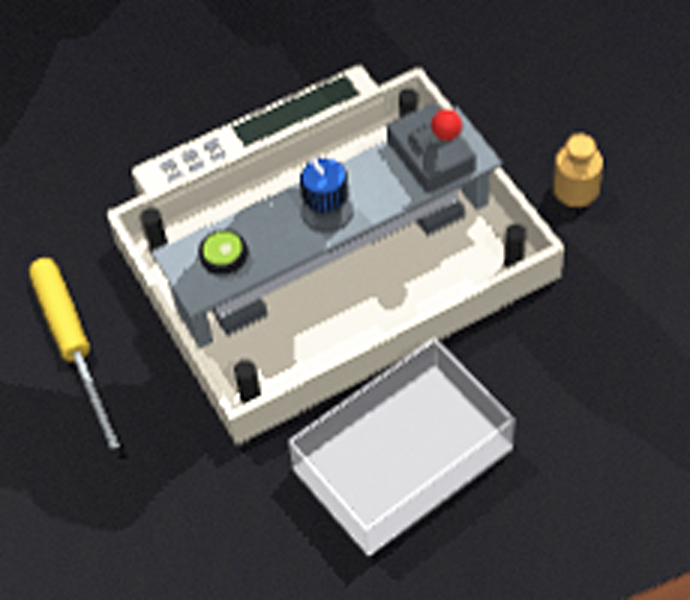

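```bash
python3 -c "
from cell import ctrl; print(ctrl.finish_job())"
```

```text
the job is handed in; nothing more can be done
None
```

I reset the overload stop, locked it, and handed the job in about 12 s after the start; the interface gave no verdict.

- **Bottoming:** I turned the blue knob clockwise about 1.8 rad. The knob torque rose from about 0.08 to 0.33–0.39 N m and settled at about 0.35 N m for 0.3 s. That is inside the snug range and about 0.15 rad past the bottom.
- **Backing off:** I turned it back to about 90° from the bottom I worked out from the torque. Torque noise of about 0.05 N m leaves that bottom angle uncertain by a few degrees. In the wrist pictures the white line stayed along the jaws, so the knob did not slip in the grip or move on release.
- **Locking:** I pushed the red lever over until the wrist read 12 N at its far stop. The ball moved about 50 mm to the +x side, and I estimate the lock angle at 0.95 rad or more.
- **Leaving the scene:** The fingers ended about 100 mm above the scale, touching nothing. By eye in the last picture, the weight, screwdriver and tub looked unmoved; I did not measure them.

One measurement disagreed with the description. The lever and level measured about 105 mm and 95 mm from the knob instead of 100 mm. I used the measured positions, and the lever push ended where they predicted.

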